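Dump the green tipping bucket

TASK

On the electronics bench, dump the heat sink out of the green tipping bucket into the green catch pan under it: press the green bucket's orange roller down past the latch until the bucket is fully tipped, then let go so that it swings back home. Do not tip the blue bucket.

Things in the scene. Friction and masses are not known exactly. Their poses are not given: they have to be found in the camera images.
- green_station: Fixed green plastic stand. Origin on the table straight below the bucket's pivot (110 mm up, along y). +x is where the bucket dumps. Catch pan: tray on the table, x -60 to 150, y -60 to 60 mm, walls 30 mm high. Bucket: green three-walled scoop, 62 mm wide, x -49 to 46 mm, top 160 mm up, open to +x; its back rises to 170 mm as it tips. Posts at y = +-40, 122 mm high.
- green_roller_mid (a point): Middle of the green bucket's press roller: free-turning orange roller, 18 mm thick, 62 mm long along the stand's y, at y = 97 mm, on a crank 62 mm from the pivot. In the stand's frame it is at x 48, z 149 mm at home, swings through x 62, z 110 to x 48, z 71 mm when fully tipped: a straight push down at x 55 mm stays on it.
- green_bucket (a joint): Tilt of the green bucket, rad: 0 home (scoop level), 1.35 fully tipped, at its stop. A ball latch resists up to about 0.44 rad; pressing the roller takes about 3 to 8 N. A spring swings it home by itself, back through the latch, once the roller is free.
- green_sink: Aluminium finned heat sink, 36 x 36 x 18 mm, 25 to 50 g, that starts lying flat in the green bucket and slides out when it is fully tipped. Origin: centre of its underside, z up.
- blue_bucket (a joint): Tilt of the blue bucket, on an identical blue plastic stand with its own heat sink and orange roller: 0 home, 1.35 tipped. To be left alone.
Mind the look-alikes: they are no part of the job. What is shaped like the green_sink but yellow is not meant.

How it is judged:
By the outcome, as a careful person would: the job done as asked, in the order asked, and still so for the second after the job is handed in, with the robot touching nothing.
It also fails if it takes over 27 s, if anything falls off the work surface, if the arm or the gripper's body presses on something with over 40 N, if the wrist force passes 120 N, or if a joint passes its speed limit or range.

ROBOT

A 6-joint arm with a two-finger parallel gripper is mounted at the origin on the work surface. World frame = base frame: x ahead of the robot, y to its left, z up, the work surface at z = 0. Lengths are in m, angles in rad, forces in N, time in s.
With the tool pointing down it reaches from about 0.325 to 0.75 m from the base axis. Payload 7.6 kg.
Tool frame: the origin (TCP) lies at the very end of the fingers, on their centre line; the grasp point (between the pads) lies 19 mm behind it; z points along the fingers, y is the direction in which the jaws open and shut (so a half turn about z gives the same grasp; the last joint's range is limited). The gripper opens to 85 mm and grips with 20 to 120 N. Pads are 22 mm wide; open, the fingers measure 114 mm over their backs; the gripper's body (76 mm by 85 mm) begins 54 mm behind the grasp point. The pads swing forward as they close: fully open they stand 13 mm farther back than shut.
Start: joints at [-1.378, 0.052, 1.401, -0, 1.689, -0.07], TCP at [0.136, -0.507, 0.231] pointing down, gripper open.
Joint ranges: [-2.9, 2.9], [-0.91, 2.17], [0.12, 2.37], [-1.06, 4.2], [0.26, 2.73], [-2.93, 2.93]. Speed limits (rad/s): [2.57, 2.57, 3.01, 3.14, 3.14, 3.14].

INTERFACE

Orientations are given as a 3x3 rotation matrix whose columns are the frame's x, y, z axes.
In Python, from plant import telemetry, read_camera, get_calibration, hand_in gives the robot as it stands.
- The arm moves only by the tool carry_out, never from a script. Its argument "plan" is a list of rows, each a list of 3 entries, a list of its own where there are three numbers: the turn, a rotation vector about the tool's x, y, z in degrees, then the shift along the tool's x, y, z in m, then the opening in per cent of the stroke, from 0 (shut) to 100 (fully open). A call has 1 to 12 rows; each row is the pose to reach, as a shift and turn from the pose commanded when the call began, along the tool's axes at that moment; what a row does not reach only later rows make up. A row lasts 1/12 s, in which the tool goes at most 41.7 mm and 7.16 degrees, less where a joint would pass 70% of its speed; a pose out of reach is approached as far as the arm can. A call with a gripper value outside its range is refused whole. The fingers move at their own pace and stop on an object; "newtons" is the grip in N (left out, the last holds). Time passes only in rows, so rows that repeat a pose let the fingers close. It gives the time, the measured TCP pose, the force and the opening at its end, in the units of the state.
- telemetry.sense(): the state, without advancing time (a new reading comes with each control period).
- read_camera(name): name is "scene" or "top" or "wrist"; returns (picture, depth): 480x640x3 uint8, red, green, blue; 480x640 float32, m along the optical axis (not along the pixel's ray), 0 where there is no reading.
- get_calibration(name): a dict with "camera_matrix" (3x3 intrinsics, pixels), "k1" (the pictures are not rectified: a ray, as slopes to the right and down, at radius r is drawn at 1 + k1 r^2 times it, then the intrinsics apply), "extrinsics" (4x4, takes a point from camera to world coordinates); the wrist camera has in their place "mount" (4x4, takes a point from camera to tool coordinates, whose origin is the TCP and whose axes are the flange's). Camera axes: x right, y down, z forward; pixel columns grow to the right and rows downward; lengths in m; the calibration is good to about 2 mm. A picture is of the moment at which its call begins: read the wrist's pose just before it. get_calibration takes no time and is no camera call.
- hand_in(): hands the job in, once; it reports no verdict.
The state is a dict: "time": time; "joint_positions": joint angles; "joint_velocities": joint speeds; "joint_efforts": joint torques, N m; "ee_pos": TCP position; "ee_rot": TCP orientation; "wrist_force": force on the tool from outside, world axes, zero at the start; "wrist_torque": the same for the moment, N m; "opening": opening from 0.0 (shut) to 1.0 (fully open).
Only numpy, scipy, OpenCV 4.12 (cv2) and the standard library are available. Lean on these libraries where they do the work, as an engineer would, in place of code of your own. Each camera call takes 0.05 s, during which the arm holds its last target.

## Working session

There is one attempt and no reset: what is moved stays moved. The work goes in short steps, Python scripts to look and compute and a tool call to move; the robot and the scene stay as the last step left them, time stands still between calls to the robot, and variables do not carry over. Pictures are saved under pics/ and viewed, and the job is handed in when it is done.

Besides the shell and the picture viewer there is one more tool, called after ">>>" as name([rows], argument=value, ...), one row to a line, values as JSON. carry_out: Moves the arm, as the interface text tells. Its arguments: {"type":"object","properties":{"plan":{"type":"array"},"newtons":{"type":"number"}},"required":["plan"]}

```bash
mkdir -p pics; ls; python3 - <<'E'
from plant import telemetry, read_camera, get_calibration
import cv2,numpy as np
s=telemetry.sense();print(s['time'],s['ee_pos'],np.round(s['ee_rot'],3).tolist(),s['opening'])
for n in ['scene','top']:
    p,d=read_camera(n);cv2.imwrite(f'pics/{n}0.png',p[:,:,::-1]);np.savez(f'{n}0.npz',p=p,d=d)
    c=get_calibration(n);print(n,np.round(c['camera_matrix'],1).tolist(),c['k1'],np.round(c['extrinsics'],4).tolist())
E
```

```text
pics
0.0 [ 0.13635004 -0.50665745  0.23046994] [[0.966, 0.26, -0.0], [0.26, -0.966, 0.002], [0.0, -0.002, -1.0]] 0.9965824669618111
scene [[622.2, 0.0, 322.6], [0.0, 622.2, 244.8], [0.0, 0.0, 1.0]] -0.033295734810565365 [[0.2319, 0.7882, -0.57, 1.0947], [0.9727, -0.1802, 0.1466, -0.2194], [0.0128, -0.5884, -0.8084, 0.946], [0.0, 0.0, 0.0, 1.0]]
top [[560.7, 0.0, 330.4], [0.0, 560.7, 248.6], [0.0, 0.0, 1.0]] 0.024697484772027024 [[0.0218, -0.9917, 0.127, 0.3805], [-0.9998, -0.0222, -0.0011, -0.0519], [0.004, -0.1269, -0.9919, 0.9256], [0.0, 0.0, 0.0, 1.0]]
```

View pics/scene0.png

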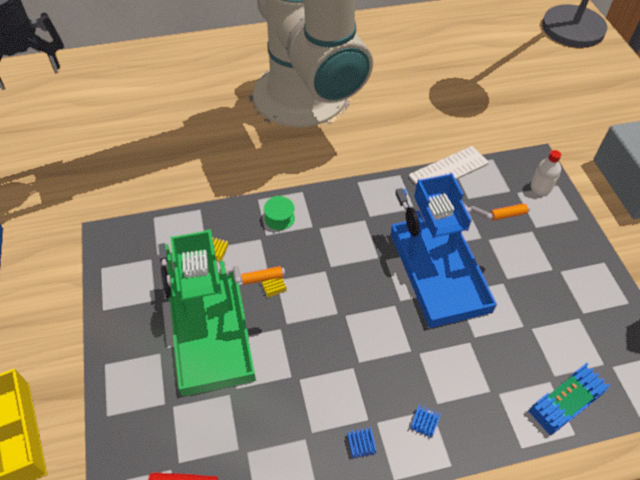

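View pics/top0.png

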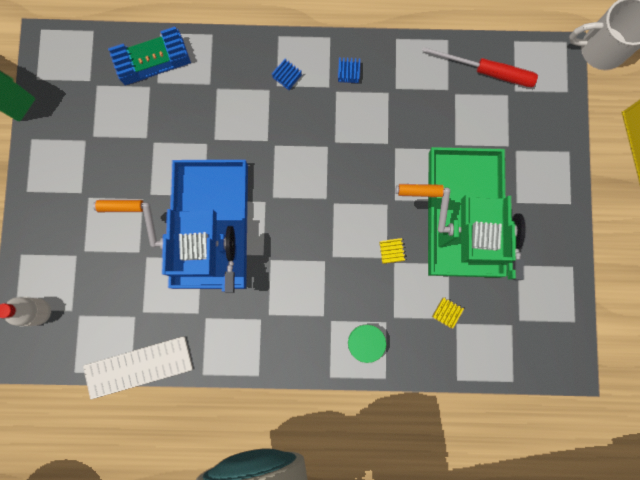

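The scene picture shows the green stand's roller at about (262,275), and the top picture shows it at (421,190). The pan runs from (430,148) to (505,277) in the top view. The blue stand is well clear, at (205,225) in top. Next I'll measure the positions.

```bash
cat > h.py <<'E'
import numpy as np,cv2
from plant import get_calibration
def rays(n,px):
    c=get_calibration(n);K=np.array(c['camera_matrix']);E=np.array(c['extrinsics'])
    px=np.atleast_2d(px).astype(float)
    u=cv2.undistortPoints(px[:,None],K,np.array([c['k1'],0,0,0,0.]))[:,0]
    return E[:3,3],np.c_[u,np.ones(len(u))]@E[:3,:3].T
def onz(n,px,z):
    o,d=rays(n,px);return o+d*((z-o[2])/d[:,2])[:,None]
def depthpts(n,px,dep):
    o,d=rays(n,px);return o+d*np.asarray(dep)[:,None]
def tri(a,pa,b,pb):
    o1,d1=rays(a,pa);o2,d2=rays(b,pb);d1=d1[0];d2=d2[0]
    t=np.linalg.lstsq(np.c_[d1,-d2],o2-o1,rcond=None)[0]
    A=o1+t[0]*d1;B=o2+t[1]*d2;return (A+B)/2,np.linalg.norm(A-B)
E
python3 - <<'E'
from h import *
C={}
for n in ['scene','top']:
    f=np.load(n+'0.npz');p,d=f['p'],f['d'];hsv=cv2.cvtColor(p,cv2.COLOR_RGB2HSV)
    m=cv2.inRange(hsv,(8,170,120),(18,255,255))
    k,l,st,ce=cv2.connectedComponentsWithStats(m)
    for i in range(1,k):
        if st[i,4]>150:
            ys,xs=np.where(l==i);px=np.c_[xs,ys]
            P=depthpts(n,px,d[ys,xs]); r=cv2.minAreaRect(px.astype(np.float32))
            P=P[d[ys,xs]>0]
            print(n,st[i],ce[i],r, 'med',np.median(P,0).round(4),'p95z',np.percentile(P[:,2],95).round(4))
            bp=cv2.boxPoints(r);L=[(bp[j]+bp[(j+1)%4])/2 for j in range(4)]
            e=[np.linalg.norm(bp[j]-bp[(j+1)%4]) for j in range(4)];j=int(np.argmin(e))
            print('  ends',L[j],L[(j+2)%4],onz(n,[L[j],L[(j+2)%4],ce[i]],.149).round(4).tolist())
            C.setdefault(n,[]).append((r[0],P))
    # green pan
    g=cv2.inRange(hsv,(50,130,50),(75,255,255));k,l,st,ce=cv2.connectedComponentsWithStats(g)
    for i in range(1,k):
        if st[i,4]>2000:
            ys,xs=np.where(l==i);P=depthpts(n,np.c_[xs,ys],d[ys,xs])
            s=P[(P[:,2]>.026)&(P[:,2]<.034)]
            if len(s)>50:
                r=cv2.minAreaRect((s[:,:2]*1000).astype(np.float32));print(n,'rim',st[i],r,cv2.boxPoints(r).round(1).tolist())
for a in C['scene']:
    for b in C['top']:
        q,e=tri('scene',a[0],'top',b[0])
        if e<.02: print('tri',a[0],b[0],q.round(4),round(e,4))
E
```

```text
scene [491 204  37  16 346] [509.63583815 211.12427746] ((509.44232177734375, 211.21153259277344), (10.001921653747559, 36.085365295410156), 78.69007110595703) med [0.539  0.2409 0.1551] p95z 0.1587
  ends [527.13464 207.67307] [491.75 214.75] [[0.5342, 0.2763, 0.149], [0.5352, 0.2121, 0.149], [0.5346, 0.2444, 0.149]]
scene [242 267  40  17 410] [261.77804878 275.10243902] ((261.5384826660156, 275.19232177734375), (11.178619384765625, 39.419342041015625), 78.69007110595703) med [ 0.5719 -0.1789  0.155 ] p95z 0.1584
  ends [280.86542 271.32693] [242.21155 279.0577 ] [[0.5674, -0.1491, 0.149], [0.5681, -0.2091, 0.149], [0.5677, -0.1788, 0.149]]
scene rim [ 166  230   89  166 9050] ((581.0820922851562, -276.1214599609375), (119.07844543457031, 177.75375366210938), 89.75662994384766) [[492.0, -335.29998779296875], [669.7000122070312, -336.0], [670.2000122070312, -217.0], [492.5, -216.1999969482422]]
top [399 185  44  12 491] [421.09775967 190.13238289] ((420.5, 190.5), (11.0, 43.0), 90.0) med [ 0.5644 -0.1788  0.1558] p95z 0.1584
  ends [442.  190.5] [399.  190.5] [[0.5663, -0.2088, 0.149], [0.565, -0.148, 0.149], [0.5662, -0.1793, 0.149]]
top [ 96 200  46  12 504] [118.17063492 205.14880952] ((118.49998474121094, 205.5), (44.99999237060547, 10.999998092651367), 0.0) med [0.5331 0.2437 0.1561] p95z 0.1589
  ends [ 95.999985 205.5     ] [140.99998 205.5    ] [[0.5335, 0.277, 0.149], [0.535, 0.2144, 0.149], [0.5348, 0.2462, 0.149]]
top rim [ 428  147   89  132 9015] ((563.0589599609375, -274.5450744628906), (120.7950668334961, 210.2297821044922), 89.75001525878906) [[457.70001220703125, -334.5], [667.9000244140625, -335.3999938964844], [668.4000244140625, -214.60000610351562], [458.20001220703125, -213.6999969482422]]
tri (509.44232177734375, 211.21153259277344) (118.49998474121094, 205.5) [0.5342 0.2452 0.1484] 0.0014
tri (261.5384826660156, 275.19232177734375) (420.5, 190.5) [ 0.5662 -0.179   0.1466] 0.0003
```

Triangulating puts the roller at (0.566, -0.179, 0.147). From the pan rim the stand's origin is (0.518, -0.275) with yaw near 0, so the roller should be at (0.566, -0.178, 0.149), and the two agree. I'll press at world x of about 0.573 and y of about -0.176, with the fingers shut and tool x aligned to world x.

>>> carry_out([
  [[0, 0, 1.5], [0.015, -0.006, 0], 0],
  [[0, 0, 3], [0.045, -0.018, 0], 0],
  [[0, 0, 5], [0.08, -0.032, 0], 0],
  [[0, 0, 7], [0.115, -0.046, 0], 0],
  [[0, 0, 9], [0.15, -0.06, 0], 0],
  [[0, 0, 11], [0.185, -0.074, 0], 0],
  [[0, 0, 12], [0.22, -0.088, 0], 0],
  [[0, 0, 13], [0.25, -0.1, 0], 0],
  [[0, 0, 14], [0.275, -0.11, 0], 0],
  [[0, 0, 15], [0.29, -0.116, 0], 0],
  [[0, 0, 15], [0.3, -0.12, 0], 0],
  [[0, 0, 15], [0.3, -0.12, 0], 0],
], newtons=20)

```text
time: 1.1
ee_pos: [0.396, -0.312, 0.2309]
ee_rot: [[1.0, 0.004, -0.0], [0.004, -1.0, 0.001], [-0.0, -0.001, -1.0]]
wrist_force: [0.2, -0.3, 0.6]
opening: -0.003
```

>>> carry_out([
  [[0, 0, 0], [0.015, -0.012, 0], 0],
  [[0, 0, 0], [0.04, -0.031, 0], 0],
  [[0, 0, 0], [0.067, -0.052, 0], 0],
  [[0, 0, 0], [0.095, -0.073, 0], 0],
  [[0, 0, 0], [0.122, -0.094, 0], 0],
  [[0, 0, 0], [0.147, -0.113, 0], 0],
  [[0, 0, 0], [0.165, -0.127, 0], 0],
  [[0, 0, 0], [0.173, -0.133, 0], 0],
  [[0, 0, 0], [0.177, -0.136, 0.01], 0],
  [[0, 0, 0], [0.177, -0.136, 0.025], 0],
  [[0, 0, 0], [0.177, -0.136, 0.04], 0],
  [[0, 0, 0], [0.177, -0.136, 0.04], 0],
])

```text
time: 2.1
ee_pos: [0.5695, -0.178, 0.1869]
ee_rot: [[1.0, -0.001, -0.006], [-0.001, -1.0, 0.002], [-0.006, -0.002, -1.0]]
wrist_force: [-0.9, -0.1, -0.4]
opening: 0.001
```

```bash
python3 - <<'E'
from plant import telemetry, read_camera
import cv2,numpy as np
s=telemetry.sense();print(s['time'],s['ee_pos'],s['wrist_force'])
p,d=read_camera('scene');cv2.imwrite('pics/scene1.png',cv2.resize(p[180:400,120:400,::-1],None,fx=2.7,fy=2.7))
E
```

```text
2.1 [ 0.56945541 -0.17801534  0.18688974] [-0.9178995  -0.05144309 -0.38085836]
```

View pics/scene1.png

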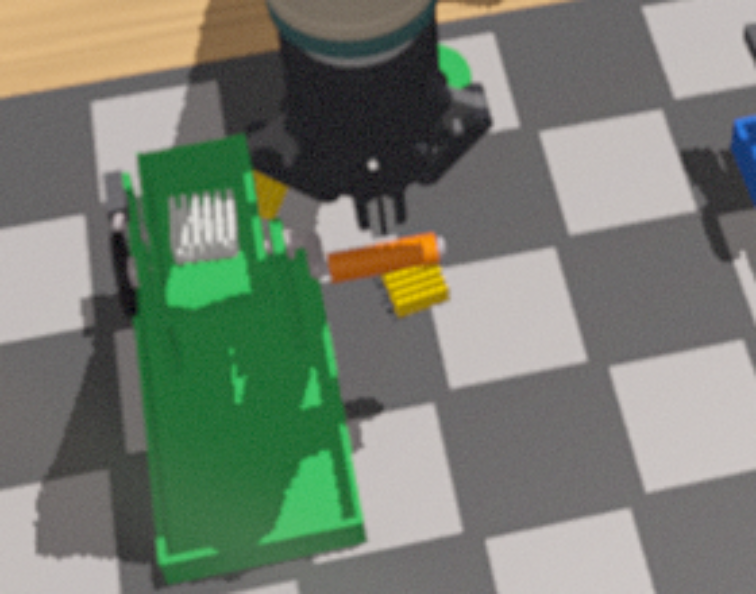

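The fingers are shut above the roller, with the roller at about (385,258) in the crop. The knuckles at about (270,145) stick out towards the bucket, so I'll turn the tool 90° to point them along world x, clear of the bucket and posts. I'll also move slightly outward on the roller.

>>> carry_out([
  [[0, 0, -7], [0, 0, 0], 0],
  [[0, 0, -14], [0, 0, 0], 0],
  [[0, 0, -21], [0, -0.001, 0], 0],
  [[0, 0, -28], [0, -0.002, 0], 0],
  [[0, 0, -35], [0, -0.003, 0], 0],
  [[0, 0, -42], [0, -0.004, 0], 0],
  [[0, 0, -49], [0, -0.005, 0], 0],
  [[0, 0, -56], [0, -0.005, 0], 0],
  [[0, 0, -63], [0, -0.005, 0], 0],
  [[0, 0, -70], [0, -0.005, 0], 0],
  [[0, 0, -77], [0, -0.005, 0], 0],
  [[0, 0, -84], [0, -0.005, 0], 0],
])

```text
time: 3.15
ee_pos: [0.5715, -0.1732, 0.1926]
ee_rot: [[0.099, 0.995, 0.001], [0.995, -0.099, -0.001], [-0.001, 0.002, -1.0]]
wrist_force: [0.5, -0.5, 0.3]
opening: 0.001
```

>>> carry_out([
  [[0, 0, -6], [0, 0, 0], 0],
  [[0, 0, -6], [0, 0, 0], 0],
  [[0, 0, -6], [0, 0, 0], 0],
])

```text
time: 3.4
ee_pos: [0.5716, -0.1729, 0.1922]
ee_rot: [[0.003, 1.0, 0.001], [1.0, -0.003, -0.001], [-0.001, 0.001, -1.0]]
wrist_force: [0.4, 0.8, -0.2]
opening: -0.003
```

```bash
python3 - <<'E'
from plant import telemetry, read_camera
import cv2,numpy as np
p,d=read_camera('scene');cv2.imwrite('pics/scene2.png',cv2.resize(p[180:400,120:400,::-1],None,fx=2.7,fy=2.7))
s=telemetry.sense();print(s['time'],s['ee_pos'],np.round(s['ee_rot'],3).tolist(),s['wrist_force'],s['joint_positions'])
E
```

```text
3.45 [ 0.57163446 -0.17268536  0.1920357 ] [[0.003, 1.0, 0.001], [1.0, -0.003, -0.001], [-0.001, 0.001, -1.0]] [-0.16499518  0.2852205   0.74274471] [-3.55106844e-01  2.68765007e-01  1.23792846e+00 -2.12714939e-04
  1.63383489e+00 -3.51952766e-01]
```

View pics/scene2.png

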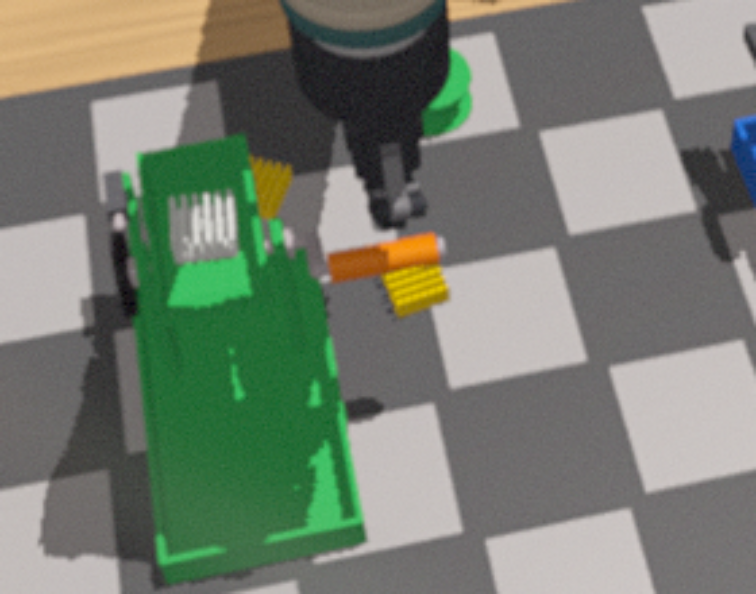

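>>> carry_out([
  [[0, 0, 0], [0, 0.001, 0.01], 0],
  [[0, 0, 0], [0, 0.001, 0.02], 0],
  [[0, 0, 0], [0, 0.001, 0.028], 0],
  [[0, 0, 0], [0, 0.001, 0.035], 0],
  [[0, 0, 0], [0, 0.001, 0.042], 0],
  [[0, 0, 0], [0, 0.001, 0.049], 0],
  [[0, 0, 0], [0, 0.001, 0.056], 0],
  [[0, 0, 0], [0, 0.001, 0.063], 0],
  [[0, 0, 0], [0, 0.001, 0.071], 0],
  [[0, 0, 0], [0, 0.001, 0.08], 0],
  [[0, 0, 0], [0, 0.001, 0.089], 0],
  [[0, 0, 0], [0, 0.001, 0.097], 0],
])

```text
time: 4.45
ee_pos: [0.5726, -0.172, 0.0932]
ee_rot: [[-0.001, 1.0, -0.0], [1.0, 0.001, 0.0], [0.0, -0.0, -1.0]]
wrist_force: [-0.0, 0.5, 5.1]
opening: -0.0
```

>>> carry_out([
  [[0, 0, 0], [0, 0, 0.005], 0],
  [[0, 0, 0], [0, 0, 0.009], 0],
  [[0, 0, 0], [0, 0, 0.011], 0],
  [[0, 0, 0], [0, 0, 0.012], 0],
  [[0, 0, 0], [0, 0, 0.012], 0],
  [[0, 0, 0], [0, 0, 0.012], 0],
])

```text
time: 4.95
ee_pos: [0.573, -0.172, 0.0826]
ee_rot: [[-0.001, 1.0, 0.001], [1.0, 0.001, -0.0], [-0.0, 0.001, -1.0]]
wrist_force: [-0.0, 1.4, 5.0]
opening: -0.001
```

```bash
python3 - <<'E'
from plant import telemetry, read_camera
import cv2,numpy as np
p,d=read_camera('scene');cv2.imwrite('pics/scene3.png',cv2.resize(p[180:400,120:400,::-1],None,fx=2.7,fy=2.7))
s=telemetry.sense();print(s['time'],s['ee_pos'],s['wrist_force'])
E
```

```text
5.0 [ 0.57306536 -0.17203326  0.08268898] [-0.40351637  1.04936782  4.49598076]
```

View pics/scene3.png

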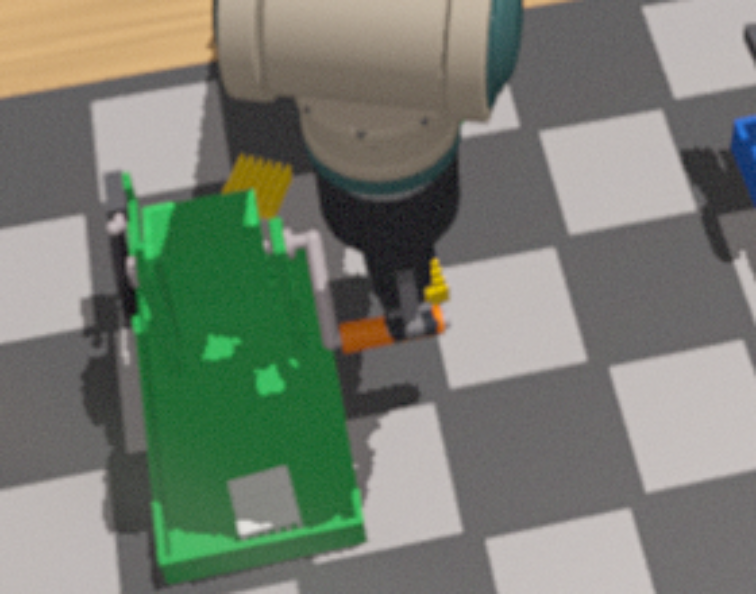

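The heat sink is now in the pan, at (265,500) in the crop. At 4.5 N I'm still pressing only against the spring, so I'll continue in small steps until the stop shows up as a rise in force.

>>> carry_out([
  [[0, 0, 0], [0, 0, 0.001], 0],
  [[0, 0, 0], [0, 0, 0.002], 0],
  [[0, 0, 0], [0, 0, 0.003], 0],
  [[0, 0, 0], [0, 0, 0.003], 0],
])

```text
time: 5.33
ee_pos: [0.5731, -0.1721, 0.0798]
ee_rot: [[-0.001, 1.0, 0.001], [1.0, 0.001, -0.0], [-0.0, 0.001, -1.0]]
wrist_force: [0.4, 0.9, 6.2]
opening: 0.0
```

>>> carry_out([
  [[0, 0, 0], [0, 0, 0.001], 0],
  [[0, 0, 0], [0, 0, 0.001], 0],
  [[0, 0, 0], [0, 0, 0.002], 0],
  [[0, 0, 0], [0, 0, 0.002], 0],
])

```text
time: 5.67
ee_pos: [0.5742, -0.1721, 0.0792]
ee_rot: [[-0.001, 1.0, 0.004], [1.0, 0.001, -0.001], [-0.001, 0.004, -1.0]]
wrist_force: [2.0, 2.0, 10.1]
opening: -0.002
```

The force has doubled to 10 N while the tip moved only 0.6 mm of the 2 mm commanded, so the bucket is at its stop. Now I'll let go, straight up.

>>> carry_out([
  [[0, 0, 0], [0, 0, -0.006], 0],
  [[0, 0, 0], [0, 0, -0.018], 0],
  [[0, 0, 0], [0, 0, -0.032], 0],
  [[0, 0, 0], [0, 0, -0.046], 0],
  [[0, 0, 0], [0, 0, -0.06], 0],
  [[0, 0, 0], [0, 0, -0.075], 0],
  [[0, 0, 0], [0, 0, -0.09], 0],
  [[0, 0, 0], [0, 0, -0.105], 0],
  [[0, 0, 0], [0, 0, -0.12], 0],
  [[0, 0, 0], [0, 0, -0.135], 0],
  [[0, 0, 0], [0, 0, -0.145], 0],
  [[0, 0, 0], [0, 0, -0.15], 0],
])

```text
time: 6.67
ee_pos: [0.573, -0.1722, 0.2289]
ee_rot: [[-0.001, 1.0, 0.001], [1.0, 0.001, -0.001], [-0.001, 0.001, -1.0]]
wrist_force: [0.6, 0.3, 0.2]
opening: -0.001
```

>>> carry_out([
  [[0, 0, 0], [0.015, -0.015, -0.005], 0],
  [[0, 0, 0], [0.03, -0.035, -0.01], 0],
  [[0, 0, 0], [0.045, -0.055, -0.015], 0],
  [[0, 0, 0], [0.055, -0.07, -0.02], 0],
  [[0, 0, 0], [0.06, -0.08, -0.02], 0],
  [[0, 0, 0], [0.06, -0.08, -0.02], 0],
  [[0, 0, 0], [0.06, -0.08, -0.02], 0],
  [[0, 0, 0], [0.06, -0.08, -0.02], 0],
])

```text
time: 7.33
ee_pos: [0.493, -0.1124, 0.2467]
ee_rot: [[-0.001, 1.0, -0.001], [1.0, 0.001, 0.0], [0.0, -0.001, -1.0]]
wrist_force: [0.5, 0.6, -0.6]
opening: -0.002
```

```bash
python3 - <<'E'
from plant import telemetry
from plant import read_camera
from h import *
s=telemetry.sense();print(s['time'],s['ee_pos'],s['wrist_force'])
ims=[]
for n in ['scene','top']:
    p,d=read_camera(n);ims.append(p)
    hsv=cv2.cvtColor(p,cv2.COLOR_RGB2HSV)
    m=cv2.inRange(hsv,(8,170,120),(18,255,255))
    k,l,st,ce=cv2.connectedComponentsWithStats(m)
    for i in range(1,k):
        if st[i,4]>150:
            ys,xs=np.where(l==i);P=depthpts(n,np.c_[xs,ys],d[ys,xs]);print(n,ce[i].round(1),st[i,4],np.median(P,0).round(4))
cv2.imwrite('pics/scene4.png',cv2.resize(ims[0],(800,600))[:,:,::-1]);cv2.imwrite('pics/top4.png',ims[1][:,:,::-1])
E
```

```text
7.3333 [ 0.49295899 -0.1123766   0.24668027] [ 0.45892032  0.61224592 -0.57096583]
scene [509.7 211.1] 346 [0.5393 0.2412 0.1554]
scene [261.5 275.3] 406 [ 0.572  -0.1797  0.155 ]
top [118.3 205.2] 509 [0.5329 0.2428 0.1561]
```

View pics/scene4.png

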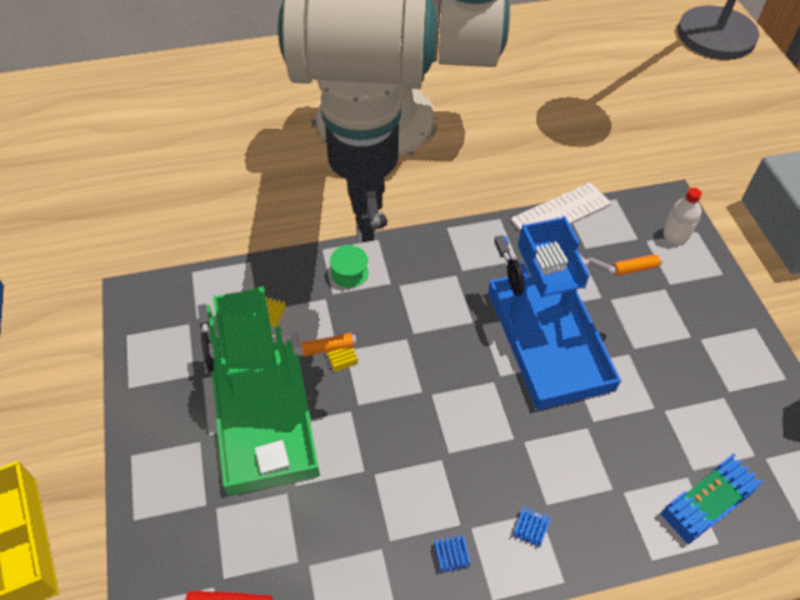

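View pics/top4.png

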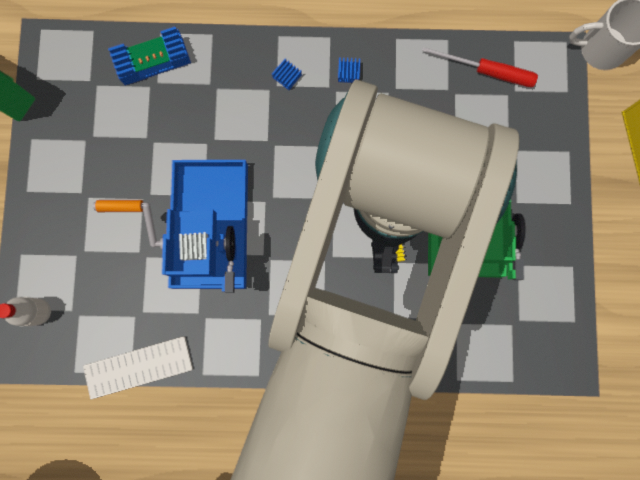

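The scene picture shows the heat sink lying in the pan at (272,457). The green bucket is empty and level, with its roller back at (328,343) in the picture (0.572, -0.180, 0.155), within 1 mm of where it started. The blue stand and its sink haven't moved, and the arm is clear of everything.

```bash
python3 -c "
from plant import hand_in
print(hand_in())"
```

```text
the job is handed in; nothing more can be done
None
```

The green bucket was tipped all the way and its heat sink is in the green catch pan. The job was handed in at about 7.4 s, and no verdict was reported.

- **What I did:** I pressed the orange roller straight down with the shut fingers, past the latch to the stop. There the force rose from about 5 N to 10 N and the tip hardly moved. I then lifted off straight up and moved the arm clear.
- **Last checks:** The scene camera showed the sink lying in the pan and the green bucket empty. The roller was back within 1 mm of where it started, and the blue bucket and its roller had not moved.
- **Not checked:** In the last top picture the arm hid the green roller and pan, so those checks rest on the scene camera alone. No check failed or disagreed.

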